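# Spread a circlip over a drum spindle and hold it at the groove

### The arm

A 7-joint arm with a two-finger parallel gripper is mounted at the origin on the work surface. World frame = base frame: x ahead of the robot, y to its left, z up, the work surface at z = 0. Lengths are in m, angles in degrees, forces in N, time in s.
With the tool pointing down it reaches from about 0.425 to 0.925 m from the base axis. Payload 6.8 kg.
Tool frame: the origin (TCP) lies midway between the tips of the shut fingers; the grasp point (between the pads) lies 19 mm behind it; z points along the fingers, y is the line along which they close (so a half turn about z gives the same grasp; the last joint's range is limited). The gripper opens to 85 mm and grips with 20 to 120 N. Pads are 22 mm wide; open, the fingers measure 114 mm over their backs; the gripper's body (76 mm by 85 mm) begins 54 mm behind the grasp point. The pads swing forward as they close: fully open they stand 13 mm farther back than shut.
Start: joints at [69.322, 27.33, 1.283, 89.118, -0.659, 63.558, -4.761], TCP at [0.169, -0.654, 0.231] pointing down, gripper open.
Joint ranges: [-169.35, 169.35], [-19.33, 120.38], [-80.79, 83.38], [13.8, 139.57], [-78.32, 258.32], [9.67, 109.79], [-169.56, 169.56]. Speed limits (degrees/s): [136.94, 136.94, 180, 180, 180, 180, 180].

### API

Orientations are given as a 3x3 rotation matrix whose columns are the frame's x, y, z axes.
In Python, from workcell import telemetry, eyes, arm gives the robot as it stands.
- The arm moves only by the tool drive_tool, never from a script. Its argument "series" is a list of rows, each an object with "translation": the shift along the tool's x, y, z in cm, a list of three; "twist": the turn about the tool's z in rad; "claw": the finger opening in cm, from 0 to 8.54. A call has 1 to 8 rows; each row shifts and turns the commanded pose from where the row before left it, along the tool's axes as they then stand; what a row does not reach is not made up. A row lasts 1/12 s, in which the tool goes at most 41.7 mm and 7.16 degrees, less where a joint would pass 70% of its speed; a pose out of reach is approached as far as the arm can. A call with a gripper value outside its range is refused whole. The fingers move at their own pace and stop on an object; "squeeze" is the grip in N (left out, the last holds). Time passes only in rows, so rows that do not move let the fingers close. It gives the time, the measured TCP pose, the force, the opening and the grip force at its end, in the units of the state.
- telemetry.sense(): the state, without advancing time (a new reading comes with each control period).
- eyes.get_image(name): name is "scene" or "top"; returns the picture (480x640x3 uint8, blue, green, red); there is no depth.
- eyes.camera_model(name): a dict with "K" (3x3 intrinsics, pixels), "k1" (the pictures are not rectified: a ray, as slopes to the right and down, at radius r is drawn at 1 + k1 r^2 times it, then the intrinsics apply), "R" (3x3) and "t" (3): a world point X has camera coordinates R X + t. Camera axes: x right, y down, z forward; pixel columns grow to the right and rows downward; lengths in m; the calibration is good to about 2 mm. A picture is of the moment at which its call begins. camera_model takes no time and is no camera call.
- arm.job_done(): hands the job in; it is judged then, once.
The state is a dict: "clock": time; "joint_pos": joint angles; "qd": joint speeds; "joint_torque": joint torques, N m; "tcp_pos": TCP position; "tcp_rot": TCP orientation; "force": force on the tool from outside, world axes, zero at the start; "wrist_torque": the same for the moment, N m; "finger_gap": opening from 0.0 (shut) to 1.0 (fully open); "grasp_force": force on a finger pad.
Only numpy, scipy, OpenCV 4.12 (cv2) and the standard library are available. Lean on these libraries where they do the work, as an engineer would, in place of code of your own. Each camera call takes 0.05 s, during which the arm holds its last target. There are 200 camera calls.

### The job

Take the circlip pliers, with the circlip on their tips, out of the open slot of the tool rack, squeeze the grips up to the stop screw so that the ring is spread, and slide the ring straight down over the end of the cable drum's spindle, without forcing it, until it lies on the thrust washer, level with the groove. Finish while still holding the pliers there, upright and squeezed, with the ring spread clear of the spindle; do not let it snap in. Leave the other tools and things on the bench as they are.

Things in the scene. Friction and masses are not known exactly. Their poses are not given: they have to be found in the camera images.
- pliers: external circlip pliers, dark steel with black grips, 187 mm tall, about 0.22 kg, standing tips down in the rack's slot. Origin at the pivot, z up along the grips, y across them; the ring reaches out along -x. Pivot block 16 x 36 x 14 mm (x, y, z) about the origin; its underside rests on the shelf beside the slot. Pin tips 88 mm below the origin. Squeezing the grips drives the tips apart.
- pliers_grips (a point): midway between the grips, 72 mm above the pivot: take them here from above, closing along the pliers' y. Grips: bars 14 mm wide in x, 23 to 99 mm above the pivot. Relaxed they lean apart (55 mm over both here, 62 at the top); on the stop they are parallel, 36 mm over both. Sprung: they start to close at about 4 N, reach the stop at about 9 N; 25 to 40 N holds them there firmly.
- circlip_center (a point): centre of the spread circlip at mid-thickness, fixed in the pliers' frame: 22 mm from the pivot along -x, 88 mm below it. Spring steel ring, 2.6 mm thick, 4.8 mm wide; relaxed about 38 mm inside (will not pass the spindle), on the stop 44 mm inside, 54 mm outside. Its two lugs sit on the pliers' pins and stay on them throughout.
- circlip_left (a joint): bending of the ring's left half at its back: 0 relaxed, 0.087 when the grips are on the stop; the ring clears the spindle above about 0.05
- rack: fixed plywood tool rack, 90 x 224 mm, origin at the underside's centre. Its shelf (70 mm in x, 12 thick, top 112 mm high) has a 26 mm wide slot at y = 0, open to the rack's -x side, reaching in to x = +13 mm; draw the pliers out 50 mm along the rack's -x before raising them. Two screwdriver handles (20 mm) stand 55 mm above the shelf at x = 12, y = -85 and +85 mm.
- reel: fixed empty cable drum on its stand: base plate 170 x 170 mm, two flanges of 150 mm diameter (the upper one's top 74 mm high), a boss, a brass thrust washer of 62 mm diameter with its top 84 mm high, and an upright steel spindle of 40 mm diameter through it. Origin at the underside's centre, z up along the spindle.
- groove (a point): on the spindle's axis at the middle of the circlip groove, 85.6 mm above the bench; the groove runs from the washer's top (84 mm) to 87.2 mm. The ring lying on the washer has its mid-plane 85.3 mm high.
- spindle_top (a point): on the spindle's axis at its top, 101.7 mm above the bench; the uppermost 4.5 mm are chamfered from 40 to 33 mm diameter
- screwdriver: loose screwdriver, 190 mm long, lying between rack and drum; a bystander, origin under its middle
- hammer: loose hammer, 300 mm long, lying at the back; a bystander
- wrench: loose spanner, 180 mm long, lying at the right; a bystander
- tape: loose tape measure, 70 x 40 x 64 mm, at the left; a bystander
- chain_spool: loose empty spool, 90 mm diameter, 38 mm high, at the left; a bystander
- spray_can: loose can, 60 mm diameter, 170 mm high, at the right; a bystander
- offcut: loose wooden offcut, 120 x 70 x 25 mm, at the back left; a bystander

How it is judged (in metres and radians):
On the way, in this order (a step that is already met when the one before it is completed fails the run):
1. the pliers are held in the fingers, clear of the rack (contact force between the fingers and pliers above 4 N and distance of pliers from where it was at the start of the episode above 0.05 m and contact force between pliers and rack below 0.05 N), for 0.2 s.
2. the ring is spread and over the spindle's end, not yet on it (contact force between the fingers and pliers above 4 N and value of joint circlip_left above 0.065 rad and horizontal distance between circlip_center and spindle_top below 0.006 m and z of circlip_center in the frame of spindle_top above 0.001 m), for 0.1 s.
At the end, for the whole second after the job is handed in: The fingers hold the pliers (more than 4 N) at rest and upright within 7 degrees, the ring is spread (joint circlip_left above 0.065, clear of the spindle), its centre within 5 mm of the spindle's axis and its mid-plane within 2.5 mm of the groove's middle in height (contact force between the fingers and pliers above 4 N and value of joint circlip_left above 0.065 rad and horizontal distance between circlip_center and groove below 0.005 m and z of circlip_center in the frame of groove between -0.0025 and 0.0025 m and angle between pliers's own z axis and vertical below 0.12 rad and linear speed of pliers below 0.02 m/s); the arm keeps its last pose, push and grip.
It fails at once if the ring or pliers are forced against the drum or its spindle with more than 35 N (contact force between pliers and reel above 35 N).
It fails at once if another thing on the bench is moved by more than 20 mm (distance of any of screwdriver, hammer, wrench, tape, chain_spool, spray_can, offcut from where it was at the start of the episode above 0.02 m).
It also fails if it takes over 51 s, if anything falls off the work surface, if the arm or the gripper's body presses on something with over 40 N, if the wrist force passes 120 N, or if a joint passes its speed limit or range.

## Working session

There is one attempt and no reset: what is moved stays moved. The work goes in short steps, Python scripts to look and compute and a tool call to move; the robot and the scene stay as the last step left them, time stands still between calls to the robot, and variables do not carry over. Pictures are saved under pics/ and viewed, at most 10 in all, crops included, and the job is handed in when it is done.

Besides the shell and the picture viewer there is one more tool, called after "Emit:" as name(argument=value, ...), one argument or row to a line, values as JSON. drive_tool: Moves the arm, as the interface text tells. Its arguments: {"type":"object","properties":{"series":{"type":"array"},"squeeze":{"type":"number"}},"required":["series"]}

```bash
mkdir -p pics; cat > h.py <<'E'
import numpy as np, cv2
from workcell import telemetry, eyes, arm
def ray(name,uv):
    m=eyes.camera_model(name);K=np.array(m["K"]);R=np.array(m["R"]);t=np.array(m["t"])
    d=np.linalg.solve(K,[uv[0],uv[1],1.])[:2];u=d.copy()
    for _ in range(30): u=d/(1+m["k1"]*(u@u))
    return -R.T@t, R.T@np.array([u[0],u[1],1.])
def onz(name,uv,z):
    c,d=ray(name,uv); return c+d*(z-c[2])/d[2]
def proj(name,X):
    m=eyes.camera_model(name);K=np.array(m["K"])
    p=np.array(m["R"])@np.array(X)+np.array(m["t"]);u=p[:2]/p[2];u=u*(1+m["k1"]*(u@u))
    return (K@[u[0],u[1],1])[:2]
def two(a,b):
    (c1,d1),(c2,d2)=ray("scene",a),ray("top",b)
    s=np.linalg.lstsq(np.c_[d1,-d2],c2-c1,rcond=None)[0]
    p,q=c1+s[0]*d1,c2+s[1]*d2
    return (p+q)/2,np.linalg.norm(p-q)
E
python3 - <<'E'
from h import *
for n in("scene","top"):
    cv2.imwrite(f"pics/{n}0.png",eyes.get_image(n)); m=eyes.camera_model(n);print(n,ray(n,(320,240)),m["K"][0][0],m["k1"])
s=telemetry.sense();print(s["tcp_rot"],s["clock"],s["force"])
E
```

```text
scene (array([1.10354387, 0.69600924, 0.99254161]), array([-0.44981819, -0.5594399 , -0.69636833])) 516.700990452555 -0.06211719167796477
top (array([0.32314269, 0.00586544, 1.44352669]), array([ 0.16543281,  0.0171239 , -0.98648944])) 592.6543635355356 0.034995150319985326
[[ 9.68207589e-01  2.50147562e-01 -5.11395636e-04]
 [ 2.50148067e-01 -9.68206262e-01  1.60554670e-03]
 [-9.35128640e-05 -1.68242713e-03 -9.99998580e-01]] 0.1 [-0.52212619 -0.54265564 -0.4161325 ]
```

View pics/scene0.png

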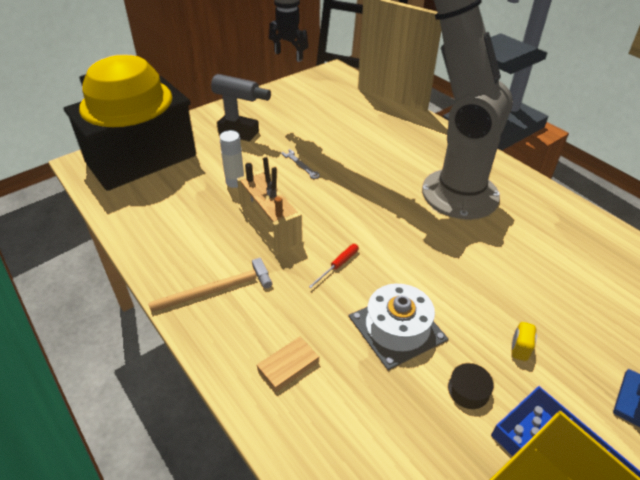

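View pics/top0.png

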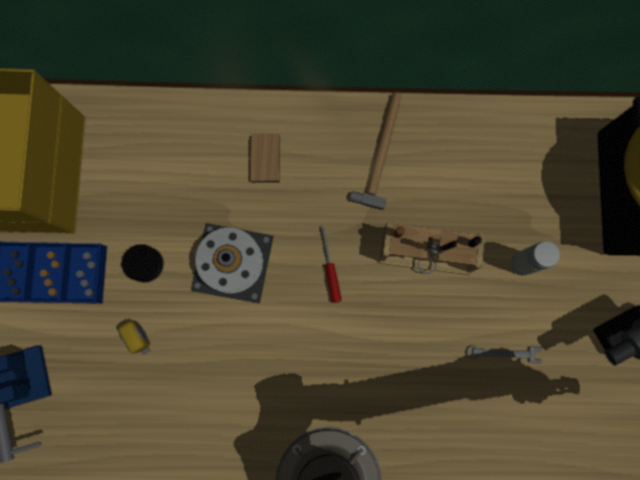

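The scene view has the rack at about (270,205) with the pliers at (270,180), and the drum at (400,315). The top view has the rack at (432,247) with its open side facing down (-x, towards the robot), and the drum spindle at (226,258). I'll enlarge both areas next.

```bash
python3 - <<'E'
from h import *
a=cv2.imread("pics/scene0.png");b=cv2.imread("pics/top0.png")
z=lambda im,x,y,w,h,k:cv2.resize(im[y:y+h,x:x+w],None,fx=k,fy=k,interpolation=cv2.INTER_CUBIC)
r1=np.hstack([z(a,230,145,80,60,5),z(b,375,215,80,60,5)])
r2=np.hstack([z(b,410,215,80,60,5),z(b,186,226,80,60,5)])
cv2.imwrite("pics/c1.png",np.vstack([r1,r2]))
E
```

```text
(no output)
```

View pics/c1.png

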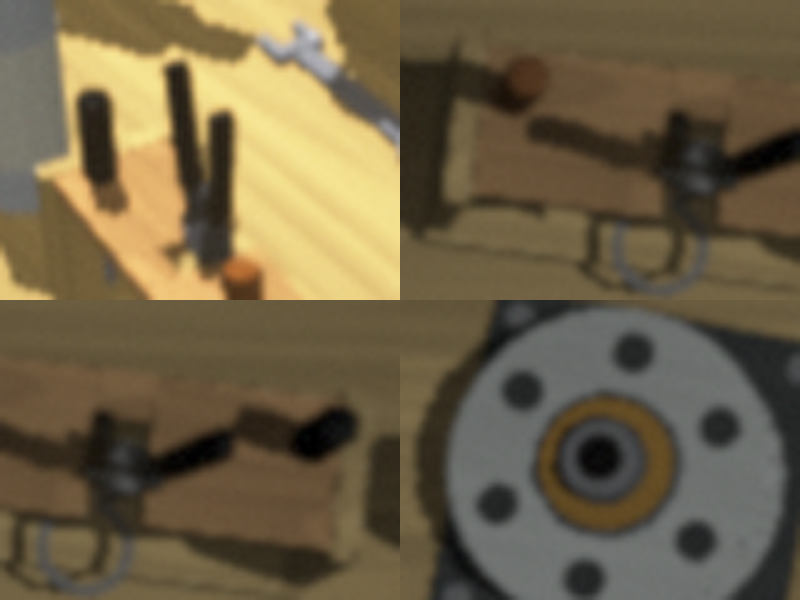

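The crops show the grip tops at about (265.4,158) and (274.2,168) in the scene view. In the top view the ring is at about (427,264.6) and the spindle top at about (226,257). I'll turn these into positions.

```bash
python3 - <<'E'
from h import *
P=lambda q,x0,y0,ox,oy:(ox+(q[0]-x0)/5,oy+(q[1]-y0)/5)
for g in((265.4,158.5),(274.2,168.3)): print("grip",onz("scene",g,.217))
print("ring top",onz("top",(427,264.6),.031))
print("pivotblock top", onz("top",P((703,165),400,0,375,215),.128))
print("grips top view",onz("top",P((685,118),400,0,375,215),.217),onz("top",P((228,438),0,300,410,215),.217))
c=[P((475,50),400,0,375,215),P((470,200),400,0,375,215),P((340,400),0,300,410,215),P((330,552),0,300,410,215)]
c=[onz("top",q,.112)[:2] for q in c];print("shelf",c, np.mean(c,0))
d=c[0]-c[2]+c[1]-c[3];print("rack y ang",np.degrees(np.arctan2(d[1],d[0])))
b=cv2.imread("pics/top0.png");s=cv2.imread("pics/scene0.png")
for n,im,(x,y,w,h) in(("top",b,(200,230,60,60)),("scene",s,(375,285,60,50))):
    hsv=cv2.cvtColor(im[y:y+h,x:x+w],cv2.COLOR_BGR2HSV)
    m=cv2.inRange(hsv,(8,110,50),(30,255,255))
    ct=max(cv2.findContours(m,0,1)[0],key=cv2.contourArea);e=cv2.fitEllipse(cv2.convexHull(ct))
    p=(e[0][0]+x,e[0][1]+y);print(n,"washer",p,e[1],onz(n,p,.084))
    # inner spindle region = hole in washer mask / drum flange
    m2=cv2.inRange(hsv,(0,0,90 if n=="top" else 190),(180,60,255))
    ct=max(cv2.findContours(m2,0,1)[0],key=cv2.contourArea);e=cv2.fitEllipse(cv2.convexHull(ct))
    p=(e[0][0]+x,e[0][1]+y);print(n,"flange",p,e[1],onz(n,p,.074))
print(onz("top",(226,257.2),.1017))
E
```

```text
grip [ 0.52829642 -0.25016866  0.217     ]
grip [ 0.53428794 -0.20123006  0.217     ]
ring top [ 0.50486065 -0.2279921   0.031     ]
pivotblock top [ 0.53035466 -0.23159599  0.128     ]
grips top view [ 0.53619799 -0.20816802  0.217     ] [ 0.52859471 -0.25766053  0.217     ]
shelf [array([ 0.5842473 , -0.13052936]), array([ 0.51482015, -0.12839148]), array([ 0.56473487, -0.33165636]), array([ 0.49467387, -0.32558416])] [ 0.53961905 -0.22904034]
rack y ang 84.31408204317815
top washer (226.7296028137207, 258.2754783630371) (25.70970916748047, 26.412639617919922) [0.50439178 0.24350258 0.084     ]
top flange (228.79335021972656, 260.1082019805908) (63.6375846862793, 66.28105926513672) [0.5015198  0.24028414 0.074     ]
scene washer (401.2487564086914, 306.6033458709717) (21.08314323425293, 27.41729164123535) [0.50410464 0.24450342 0.084     ]
scene flange (401.04100036621094, 309.374813079834) (51.705078125, 67.29366302490234) [0.50345922 0.24493969 0.074     ]
[0.50447097 0.24217541 0.1017    ]
```

Emit:
drive_tool(
  series=[
    {"translation": [0,0,-4],"twist": 0,"claw": 8.54},
    {"translation": [0,0,-4],"twist": 0,"claw": 8.54},
    {"translation": [3,-2.1,0],"twist": 0,"claw": 8.54},
    {"translation": [3,-2.1,0],"twist": 0,"claw": 8.54},
    {"translation": [3,-2.1,0],"twist": 0,"claw": 8.54},
    {"translation": [3,-2.1,0],"twist": 0,"claw": 8.54},
    {"translation": [3,-2.1,0],"twist": 0,"claw": 8.54},
    {"translation": [3,-2.1,0],"twist": 0,"claw": 8.54},
  ],
  squeeze=30,
)

```text
clock: 0.77
tcp_pos: [0.3123, -0.4848, 0.311]
tcp_rot: [[0.968, 0.25, -0.0], [0.25, -0.968, 0.0], [-0.0, -0.001, -1.0]]
force: [2.3, -0.5, 0.2]
finger_gap: 1.001
grasp_force: 0.0
```

Emit:
drive_tool(
  series=[
    {"translation": [3,-2.1,0],"twist": 0,"claw": 8.54},
    {"translation": [3,-2.1,0],"twist": 0,"claw": 8.54},
    {"translation": [3,-2.1,0],"twist": 0,"claw": 8.54},
    {"translation": [3,-2.1,0],"twist": 0,"claw": 8.54},
    {"translation": [3,-2.1,0],"twist": 0,"claw": 8.54},
    {"translation": [3,-2.1,0],"twist": 0,"claw": 8.54},
    {"translation": [0,0,0],"twist": 0.12,"claw": 8.54},
    {"translation": [0,0,0],"twist": 0.12,"claw": 8.54},
  ],
)

```text
clock: 1.43
tcp_pos: [0.4561, -0.3166, 0.3109]
tcp_rot: [[1.0, 0.013, -0.0], [0.013, -1.0, 0.001], [-0.0, -0.001, -1.0]]
force: [-0.4, -0.8, 0.2]
finger_gap: 1.004
grasp_force: 0.0
```

Emit:
drive_tool(
  series=[
    {"translation": [0,0,0],"twist": 0.118,"claw": 8.54},
    {"translation": [0,0,0],"twist": 0,"claw": 8.54},
    {"translation": [0,0,0],"twist": 0,"claw": 8.54},
    {"translation": [0,0,0],"twist": 0,"claw": 8.54},
  ],
)

```text
clock: 1.77
tcp_pos: [0.4542, -0.3196, 0.3111]
tcp_rot: [[0.995, -0.102, -0.0], [-0.102, -0.995, 0.0], [-0.0, -0.0, -1.0]]
force: [-0.1, -0.3, -0.4]
finger_gap: 1.001
grasp_force: 0.0
```

```bash
cat > rel.py <<'E'
from h import *
import sys
s=telemetry.sense();R=np.array(s["tcp_rot"]);p=np.array(s["tcp_pos"])
print("t",s["clock"],"tcp",p.round(4),"xang",np.degrees(np.arctan2(R[1,0],R[0,0])).round(2),"F",np.round(s["force"],1),"gap",s["finger_gap"],"gf",s["grasp_force"],"q",np.round(s["joint_pos"],0))
if len(sys.argv)>3: print("move cm",(R.T@(np.array(sys.argv[1:4],float)-p)*100).round(2))
E
python3 rel.py .532 -.229 .167
```

```text
t 1.7667 tcp [ 0.4542 -0.3196  0.3111] xang -5.85 F [-0.1 -0.3 -0.4] gap 1.0008893046810263 gf 0.0 q [ 36.  13.  -9. 100.   2.  68. -69.]
move cm [ 6.83 -9.8  14.41]
```

Emit:
drive_tool(
  series=[
    {"translation": [2.3,-3.2,0],"twist": 0,"claw": 8.54},
    {"translation": [2.3,-3.3,0],"twist": 0,"claw": 8.54},
    {"translation": [2.2,-3.3,0],"twist": 0,"claw": 8.54},
    {"translation": [0,0,2.5],"twist": 0,"claw": 8.54},
    {"translation": [0,0,2.5],"twist": 0,"claw": 8.54},
    {"translation": [0,0,1],"twist": 0,"claw": 8.54},
    {"translation": [0,0,0],"twist": 0,"claw": 8.54},
    {"translation": [0,0,0],"twist": 0,"claw": 8.54},
  ],
)

```text
clock: 2.43
tcp_pos: [0.5319, -0.2299, 0.2514]
tcp_rot: [[0.994, -0.105, -0.001], [-0.105, -0.994, 0.0], [-0.001, -0.0, -1.0]]
force: [-0.8, 0.6, -0.3]
finger_gap: 1.001
grasp_force: 0.0
```

```bash
python3 rel.py .532 -.229 .167;  python3 - <<'E'
from h import *
print(two((274.2,168.3),(432,238.6)),two((265.4,158.5),(455.6,242.6)))
a=eyes.get_image("scene");cv2.imwrite("pics/s1.png",cv2.resize(a[100:240,190:350],None,fx=5,fy=4.2,interpolation=2)[:600])
E
```

```text
t 2.4333 tcp [ 0.5319 -0.2299  0.2514] xang -6.04 F [-0.8  0.6 -0.3] gap 1.0007327411758935 gf 0.0 q [ 27.  18. -12. 101.   4.  62. -83.]
move cm [ 0.   -0.09  8.44]
(array([ 0.53432708, -0.20645914,  0.21487906]), np.float64(0.005934279514014521)) (array([ 0.52721407, -0.25657584,  0.21375069]), np.float64(0.0050677160105132065))
```

View pics/s1.png

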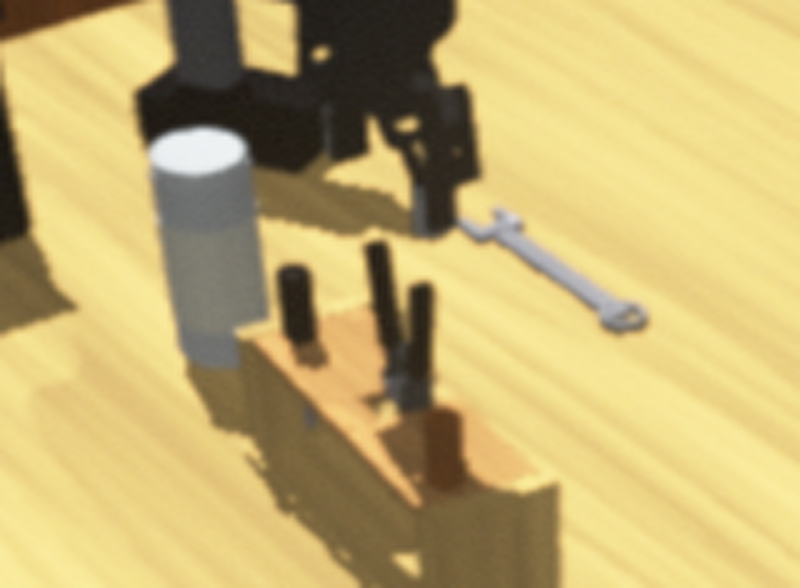

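The far finger tip is at about (345,158) and the near one at about (435,235) in the crop, and the grip tops are at (377,243) and (421,285). I'll check that they line up.

```bash
python3 - <<'E'
from h import *
print(proj("scene",(.532,-.23,.264)), proj("scene",(.532,-.2285,.217)),proj("scene",(.532,-.2285,.191)))
print(onz("scene",(268,146.7),.264))
for n,g in(("near",(190+435/5,100+233/4.2)),("far",(190+345/5,100+156/4.2))): print(n,onz("scene",g,.264))
E
```

```text
[267.54053898 147.21096831] [268.90279168 162.92787934] [269.45168131 171.15991754]
[ 0.52982863 -0.23118223  0.264     ]
near [ 0.53358419 -0.18620555  0.264     ]
far [ 0.52390445 -0.28128418  0.264     ]
```

Emit:
drive_tool(
  series=[
    {"translation": [0,-0.2,1.5],"twist": 0,"claw": 8.54},
    {"translation": [0,0,1.5],"twist": 0,"claw": 8.54},
    {"translation": [0,0,1.5],"twist": 0,"claw": 8.54},
    {"translation": [0,0,1.5],"twist": 0,"claw": 8.54},
    {"translation": [0,0,0],"twist": 0,"claw": 8.54},
  ],
)

```text
clock: 2.9
tcp_pos: [0.5315, -0.2275, 0.1902]
tcp_rot: [[0.994, -0.106, -0.002], [-0.106, -0.994, 0.001], [-0.002, -0.0, -1.0]]
force: [0.2, -0.1, -0.6]
finger_gap: 1.005
grasp_force: 0.0
```

Emit:
drive_tool(
  series=[
    {"translation": [0,0,1.2],"twist": 0,"claw": 8.54},
    {"translation": [0,0,1.2],"twist": 0,"claw": 8.54},
    {"translation": [0,0,0],"twist": 0,"claw": 8.54},
    {"translation": [0,0,0],"twist": 0,"claw": 6.5},
    {"translation": [0,0,0],"twist": 0,"claw": 6},
    {"translation": [0,0,0],"twist": 0,"claw": 5.5},
    {"translation": [0,0,0],"twist": 0,"claw": 5.5},
    {"translation": [0,0,0],"twist": 0,"claw": 5.5},
  ],
)

```text
clock: 3.57
tcp_pos: [0.5333, -0.2278, 0.1684]
tcp_rot: [[0.994, -0.105, 0.002], [-0.105, -0.994, -0.001], [0.002, 0.001, -1.0]]
force: [-0.6, -0.6, 4.5]
finger_gap: 0.645
grasp_force: 4.4
```

Emit:
drive_tool(
  series=[
    {"translation": [0,0,0],"twist": 0,"claw": 5},
    {"translation": [0,0,0],"twist": 0,"claw": 4.6},
    {"translation": [0,0,0],"twist": 0,"claw": 4.2},
    {"translation": [0,0,0],"twist": 0,"claw": 3.8},
    {"translation": [0,0,0],"twist": 0,"claw": 3.0},
    {"translation": [0,0,0],"twist": 0,"claw": 3.0},
    {"translation": [0,0,0],"twist": 0,"claw": 3.0},
    {"translation": [0,0,0],"twist": 0,"claw": 3.0},
  ],
)

```text
clock: 4.23
tcp_pos: [0.5337, -0.2288, 0.1693]
tcp_rot: [[0.994, -0.106, 0.003], [-0.106, -0.994, -0.003], [0.004, 0.002, -1.0]]
force: [-1.7, -2.9, 9.3]
finger_gap: 0.41
grasp_force: 29.7
```

```bash
python3 rel.py;  python3 - <<'E'
from h import *
a=eyes.get_image("scene");b=eyes.get_image("top");cv2.imwrite("pics/s2.png",np.hstack([cv2.resize(a[140:220,230:310],(400,400),interpolation=2),cv2.resize(b[215:295,390:470],(400,400),interpolation=2)]))
E
```

```text
t 4.2333 tcp [ 0.5337 -0.2288  0.1693] xang -6.08 F [-1.7 -2.9  9.3] gap 0.40962652075167305 gf 29.735151529312134 q [ 27.  23. -12. 105.   6.  52. -84.]
```

View pics/s2.png

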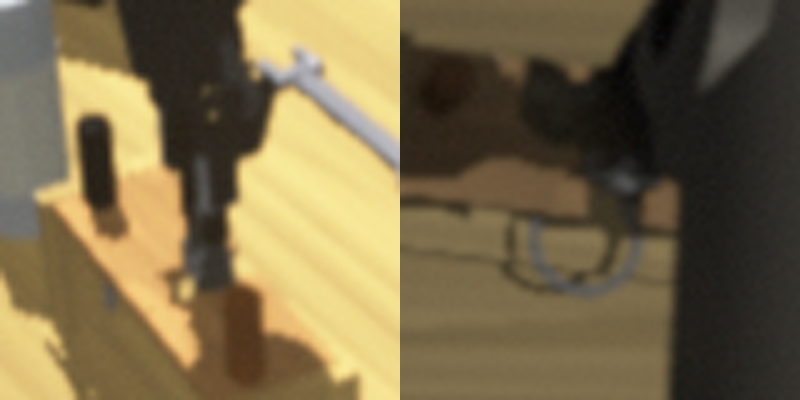

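Both fingers hold the pliers on the stop (gap about 35 mm, 30 N), and the ring shows spread at about (427,264) in the top view. Next I'll draw them out along -x and lift.

Emit:
drive_tool(
  series=[
    {"translation": [0,0,-0.15],"twist": 0,"claw": 3.0},
    {"translation": [0,0,0],"twist": 0,"claw": 3.0},
    {"translation": [-0.7,0,0],"twist": 0,"claw": 3.0},
    {"translation": [-1,0,0],"twist": 0,"claw": 3.0},
    {"translation": [-1,0,0],"twist": 0,"claw": 3.0},
    {"translation": [-1,0,0],"twist": 0,"claw": 3.0},
    {"translation": [-1,0,0],"twist": 0,"claw": 3.0},
    {"translation": [-1,0,0],"twist": 0,"claw": 3.0},
  ],
  squeeze=35,
)

```text
clock: 5.0
tcp_pos: [0.4735, -0.2201, 0.1678]
tcp_rot: [[0.995, -0.104, -0.003], [-0.104, -0.995, 0.002], [-0.003, -0.001, -1.0]]
force: [0.4, 0.2, -1.8]
finger_gap: 0.4
grasp_force: 35.2
```

Emit:
drive_tool(
  series=[
    {"translation": [-1,0,0],"twist": 0,"claw": 3.0},
    {"translation": [0,0,0],"twist": 0,"claw": 3.0},
    {"translation": [0,0,-1],"twist": 0,"claw": 3.0},
    {"translation": [0,0,-2],"twist": 0,"claw": 3.0},
    {"translation": [0,0,-2],"twist": 0,"claw": 3.0},
    {"translation": [0,0,-2],"twist": 0,"claw": 3.0},
    {"translation": [0,0,-2],"twist": 0,"claw": 3.0},
    {"translation": [0,0,-2],"twist": 0,"claw": 3.0},
  ],
)

```text
clock: 5.67
tcp_pos: [0.4665, -0.22, 0.2807]
tcp_rot: [[0.995, -0.104, 0.001], [-0.104, -0.995, -0.0], [0.001, -0.0, -1.0]]
force: [-0.5, -0.8, -2.1]
finger_gap: 0.398
grasp_force: 35.3
```

```bash
python3 rel.py .5265 .2435 .29
```

```text
t 5.6667 tcp [ 0.4665 -0.22    0.2807] xang -6.0 F [-0.5 -0.8 -2.1] gap 0.3979425971161195 gf 35.3335440158844 q [ 30.  10. -13. 107.   3.  63. -80.]
move cm [  1.13 -46.72  -0.93]
```

Emit:
drive_tool(
  series=[
    {"translation": [0.1,-2,0],"twist": 0,"claw": 3.0},
    {"translation": [0.1,-3.5,0],"twist": 0,"claw": 3.0},
    {"translation": [0.1,-3.5,0],"twist": 0,"claw": 3.0},
    {"translation": [0.1,-3.5,0],"twist": 0,"claw": 3.0},
    {"translation": [0.1,-3.5,0],"twist": 0,"claw": 3.0},
    {"translation": [0.1,-3.5,0],"twist": 0,"claw": 3.0},
    {"translation": [0.1,-3.5,0],"twist": 0,"claw": 3.0},
    {"translation": [0.1,-3.5,0],"twist": 0,"claw": 3.0},
  ],
)

```text
clock: 6.33
tcp_pos: [0.5021, 0.0446, 0.2799]
tcp_rot: [[0.994, -0.105, 0.001], [-0.105, -0.994, 0.0], [0.001, -0.0, -1.0]]
force: [0.0, -0.6, -2.3]
finger_gap: 0.404
grasp_force: 35.3
```

Emit:
drive_tool(
  series=[
    {"translation": [0.1,-3.5,0],"twist": 0,"claw": 3.0},
    {"translation": [0.1,-3.5,0],"twist": 0,"claw": 3.0},
    {"translation": [0.1,-3.5,0],"twist": 0,"claw": 3.0},
    {"translation": [0.1,-3.5,0],"twist": 0,"claw": 3.0},
    {"translation": [0.1,-3.5,0],"twist": 0,"claw": 3.0},
    {"translation": [0,-2.5,0],"twist": 0,"claw": 3.0},
    {"translation": [0,0,0],"twist": 0,"claw": 3.0},
    {"translation": [0,0,0],"twist": 0,"claw": 3.0},
  ],
)

```text
clock: 7.0
tcp_pos: [0.5274, 0.2432, 0.2793]
tcp_rot: [[0.995, -0.101, -0.0], [-0.101, -0.995, 0.001], [-0.0, -0.001, -1.0]]
force: [0.7, 0.0, -2.9]
finger_gap: 0.401
grasp_force: 35.5
```

```bash
python3 rel.py .528 .2413 .28;  python3 - <<'E'
from h import *
a=eyes.get_image("scene");b=eyes.get_image("top");cv2.imwrite("pics/s3a.png",a);cv2.imwrite("pics/s3b.png",b)
cv2.imwrite("pics/s3.png",np.hstack([cv2.resize(a[260:340,362:442],(400,400),interpolation=2),cv2.resize(b[215:295,186:266],(400,400),interpolation=2)]))
E
```

```text
t 7.0 tcp [0.5274 0.2432 0.2793] xang -5.82 F [ 0.7  0.  -2.9] gap 0.40055981207692 gf 35.47091782093048 q [  -7.   19.  -30.   98.   10.   66. -135.]
move cm [ 0.08  0.18 -0.07]
```

View pics/s3.png

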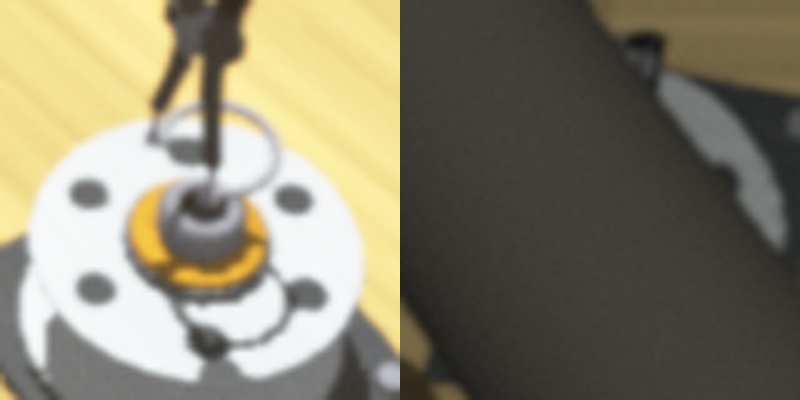

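In the scene view the ring is spread above the spindle, with its centre at about (220,148) in the crop and the lugs at (155,137) and (210,175). The top view is blocked by the arm. I'll lower to just above the spindle and measure there.

Emit:
drive_tool(
  series=[
    {"translation": [0,0.1,1],"twist": 0,"claw": 3.0},
    {"translation": [0,0,1],"twist": 0,"claw": 3.0},
    {"translation": [0,0,0.9],"twist": 0,"claw": 3.0},
    {"translation": [0,0,0],"twist": 0,"claw": 3.0},
    {"translation": [0,0,0],"twist": 0,"claw": 3.0},
    {"translation": [0,0,0],"twist": 0,"claw": 3.0},
  ],
)

```text
clock: 7.6
tcp_pos: [0.5276, 0.2398, 0.2498]
tcp_rot: [[0.994, -0.105, -0.0], [-0.105, -0.994, 0.0], [-0.0, -0.0, -1.0]]
force: [0.6, -0.1, -2.8]
finger_gap: 0.403
grasp_force: 35.5
```

```bash
python3 rel.py;  python3 - <<'E'
from h import *
a=eyes.get_image("scene").astype(float)
for _ in range(3): a+=eyes.get_image("scene")
a=(a/4).astype(np.uint8);cv2.imwrite("pics/s4a.png",a)
cv2.imwrite("pics/s4.png",cv2.resize(a[274:328,366:438],(800,600),interpolation=2))
E
```

```text
t 7.6 tcp [0.5276 0.2398 0.2498] xang -6.04 F [ 0.6 -0.1 -2.8] gap 0.40338735389452657 gf 35.48431098461151 q [  -8.   20.  -29.  100.   11.   63. -136.]
```

View pics/s4.png

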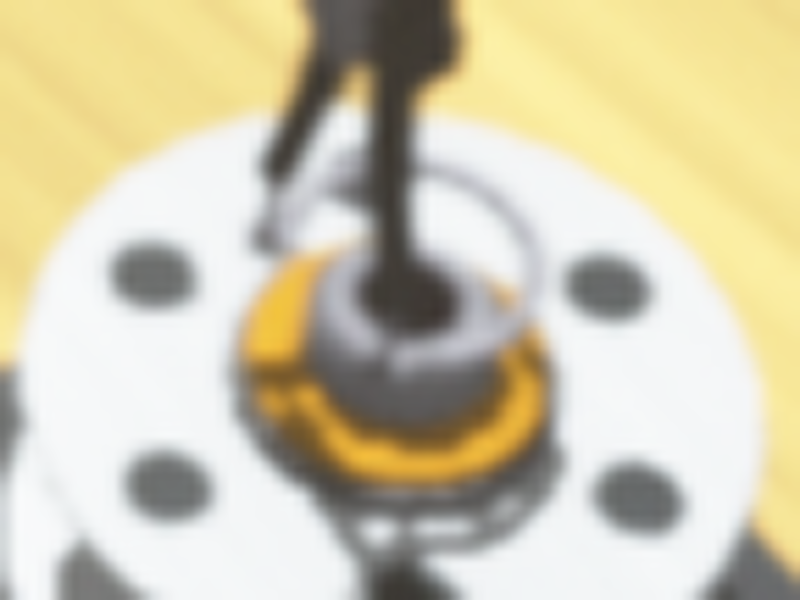

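The ring's right arc passes through about (440,170), (500,205), (533,250), (538,290) and (520,325), with lugs at (265,240) and (400,360). The spindle's edges are at x≈310 and 505. I'll fit a circle on the ring's plane, and find the axis from the flange holes.

```bash
python3 - <<'E'
from h import *
from scipy.optimize import least_squares
s=cv2.imread("pics/scene0.png");b=cv2.imread("pics/top0.png")
for n,im,(x,y,w,h),th in(("top",b,(190,220,74,76),75),("scene",s,(364,282,74,66),150)):
    g=cv2.cvtColor(im[y:y+h,x:x+w],cv2.COLOR_BGR2GRAY)
    N,_,st,c=cv2.connectedComponentsWithStats((g<th).astype(np.uint8))
    P=[onz(n,c[i]+(x,y),.074)[:2] for i in range(1,N) if 15<st[i,4]<80]
    P=np.array(P);print(n,len(P),P.round(4).tolist(),P.mean(0), "r",np.linalg.norm(P-P.mean(0),axis=1).round(4))
z=.2498-.1383
Q=np.array([(440,170),(500,205),(533,250),(538,290),(520,325),(470,350)])*[72/800,54/600]+[366,274]-.5+.04
W=np.array([onz("scene",q,z)[:2] for q in Q])
r=least_squares(lambda v:np.linalg.norm(W-v,axis=1)-.0245,[.504,.244]);print("ring",r.x,r.fun.round(4))
r=least_squares(lambda v:np.linalg.norm(W-v[:2],axis=1)-v[2],[.504,.244,.0245]);print("ring free",r.x)
for q in((265,240),(400,360)): print("lug",onz("scene",np.array(q)*.09+[365.5,273.5],z)[:2])
E
```

```text
top 6 [[0.5582, 0.2347], [0.5391, 0.2856], [0.5236, 0.1934], [0.4861, 0.2944], [0.4705, 0.2025], [0.4516, 0.2526]] [0.50484998 0.24385965] r [0.0541 0.054  0.0539 0.0539 0.0538 0.054 ]
scene 7 [[0.4673, 0.201], [0.5205, 0.1912], [0.483, 0.2285], [0.4485, 0.2509], [0.5551, 0.2337], [0.4828, 0.2931], [0.5361, 0.2843]] [0.49906228 0.24037166] r [0.0506 0.0537 0.0199 0.0516 0.0564 0.0552 0.0574]
ring [0.50057448 0.24090434] [ 0.0004 -0.0006 -0.0002  0.0004  0.0005 -0.0005]
ring free [0.50057998 0.24090011 0.02450554]
lug [0.52040326 0.21886554]
lug [0.52044813 0.25710962]
```

Emit:
drive_tool(
  series=[
    {"translation": [0.08,-0.13,0],"twist": 0,"claw": 3.0},
    {"translation": [0,0,0],"twist": 0,"claw": 3.0},
    {"translation": [0,0,0.3],"twist": 0,"claw": 3.0},
    {"translation": [0,0,0.3],"twist": 0,"claw": 3.0},
    {"translation": [0,0,0.2],"twist": 0,"claw": 3.0},
    {"translation": [0,0,0.2],"twist": 0,"claw": 3.0},
    {"translation": [0,0,0.2],"twist": 0,"claw": 3.0},
    {"translation": [0,0,0],"twist": 0,"claw": 3.0},
  ],
)

```text
clock: 8.47
tcp_pos: [0.5282, 0.2409, 0.2372]
tcp_rot: [[0.994, -0.105, -0.001], [-0.105, -0.994, -0.0], [-0.001, 0.001, -1.0]]
force: [-0.9, -0.6, -2.5]
finger_gap: 0.4
grasp_force: 35.5
```

Emit:
drive_tool(
  series=[
    {"translation": [0,0,0.1],"twist": 0,"claw": 3.0},
    {"translation": [0,0,0.1],"twist": 0,"claw": 3.0},
    {"translation": [0,0,0.1],"twist": 0,"claw": 3.0},
    {"translation": [0,0,0],"twist": 0,"claw": 3.0},
  ],
)

```text
clock: 8.8
tcp_pos: [0.5284, 0.241, 0.2346]
tcp_rot: [[0.994, -0.105, -0.0], [-0.105, -0.994, -0.0], [-0.0, 0.0, -1.0]]
force: [0.3, -0.8, -2.2]
finger_gap: 0.4
grasp_force: 35.5
```

Emit:
drive_tool(
  series=[
    {"translation": [0,0,0.12],"twist": 0,"claw": 3.0},
    {"translation": [0,0,0.12],"twist": 0,"claw": 3.0},
    {"translation": [0,0,0.12],"twist": 0,"claw": 3.0},
    {"translation": [0,0,0.12],"twist": 0,"claw": 3.0},
    {"translation": [0,0,0],"twist": 0,"claw": 3.0},
  ],
)

```text
clock: 9.22
tcp_pos: [0.5283, 0.241, 0.2297]
tcp_rot: [[0.994, -0.105, -0.0], [-0.105, -0.994, -0.0], [-0.0, 0.0, -1.0]]
force: [-0.5, 0.1, -2.1]
finger_gap: 0.398
grasp_force: 35.5
```

Emit:
drive_tool(
  series=[
    {"translation": [0,0,0.1],"twist": 0,"claw": 3.0},
    {"translation": [0,0,0.1],"twist": 0,"claw": 3.0},
    {"translation": [0,0,0.1],"twist": 0,"claw": 3.0},
    {"translation": [0,0,0.1],"twist": 0,"claw": 3.0},
    {"translation": [0,0,0],"twist": 0,"claw": 3.0},
  ],
)

```text
clock: 9.63
tcp_pos: [0.5283, 0.241, 0.2257]
tcp_rot: [[0.994, -0.105, -0.0], [-0.105, -0.994, -0.0], [-0.0, 0.0, -1.0]]
force: [0.1, -0.9, -2.0]
finger_gap: 0.396
grasp_force: 35.5
```

Ring mid-plane is at about 87.4 mm by estimate. I'll feel for the washer in 0.5 mm steps.

Emit:
drive_tool(
  series=[
    {"translation": [0,0,0.05],"twist": 0,"claw": 3.0},
    {"translation": [0,0,0.05],"twist": 0,"claw": 3.0},
    {"translation": [0,0,0],"twist": 0,"claw": 3.0},
    {"translation": [0,0,0],"twist": 0,"claw": 3.0},
  ],
)

```text
clock: 9.97
tcp_pos: [0.5285, 0.2411, 0.225]
tcp_rot: [[0.994, -0.105, -0.0], [-0.105, -0.994, -0.0], [-0.0, 0.0, -1.0]]
force: [0.5, -0.2, -1.5]
finger_gap: 0.4
grasp_force: 35.5
```

Emit:
drive_tool(
  series=[
    {"translation": [0,0,0.05],"twist": 0,"claw": 3.0},
    {"translation": [0,0,0],"twist": 0,"claw": 3.0},
    {"translation": [0,0,0.05],"twist": 0,"claw": 3.0},
    {"translation": [0,0,0],"twist": 0,"claw": 3.0},
    {"translation": [0,0,0],"twist": 0,"claw": 3.0},
  ],
)

```text
clock: 10.38
tcp_pos: [0.5284, 0.2411, 0.224]
tcp_rot: [[0.994, -0.105, -0.0], [-0.105, -0.994, -0.0], [-0.0, 0.0, -1.0]]
force: [-0.3, 0.0, -1.9]
finger_gap: 0.4
grasp_force: 35.5
```

Emit:
drive_tool(
  series=[
    {"translation": [0,0,0.05],"twist": 0,"claw": 3.0},
    {"translation": [0,0,0],"twist": 0,"claw": 3.0},
    {"translation": [0,0,0],"twist": 0,"claw": 3.0},
  ],
)

```text
clock: 10.63
tcp_pos: [0.5285, 0.2412, 0.2237]
tcp_rot: [[0.994, -0.105, 0.0], [-0.105, -0.994, 0.0], [0.0, -0.0, -1.0]]
force: [-0.2, -0.5, -0.6]
finger_gap: 0.398
grasp_force: 35.7
```

Emit:
drive_tool(
  series=[
    {"translation": [0,0,0.05],"twist": 0,"claw": 3.0},
    {"translation": [0,0,0],"twist": 0,"claw": 3.0},
    {"translation": [0,0,0],"twist": 0,"claw": 3.0},
  ],
)

```text
clock: 10.88
tcp_pos: [0.5287, 0.2413, 0.2235]
tcp_rot: [[0.994, -0.105, 0.001], [-0.105, -0.994, 0.0], [0.001, -0.0, -1.0]]
force: [-0.5, -0.4, 3.5]
finger_gap: 0.401
grasp_force: 36.1
```

```bash
python3 - <<'E'
from h import *
a=eyes.get_image("scene")
cv2.imwrite("pics/s5.png",cv2.resize(a[274:328,366:438],(800,600),interpolation=2))
E
```

```text
(no output)
```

View pics/s5.png

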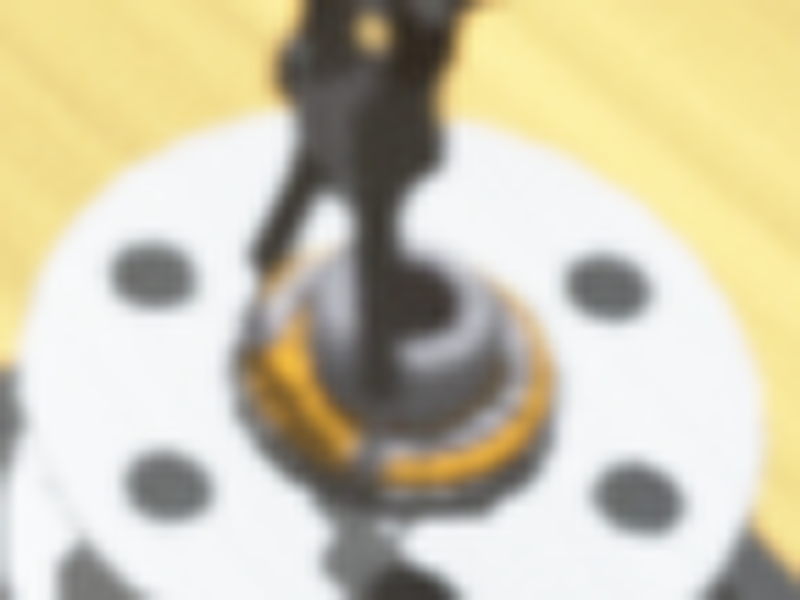

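The ring lies on the washer around the spindle, with its arc passing through about (400,440) and (525,380), and the pliers are upright. Handing in.

```bash
python3 rel.py; python3 -c "
from workcell import arm
print(arm.job_done())"
```

```text
t 10.9333 tcp [0.5287 0.2413 0.2235] xang -6.03 F [-0.7 -1.5  3.8] gap 0.4006268868617451 gf 36.130762696266174 q [  -8.   22.  -29.  101.   12.   60. -137.]
the job is handed in; nothing more can be done
None
```

I handed the job in at about 11 s with the circlip spread and lying on the thrust washer around the spindle, and the pliers held upright on the stop at about 36 N; the simulator gave no verdict.

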